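Release and fold open the bifold cupboard

TASK

Open the small preserves cupboard on the counter: take the orange pin tool from its stand, push the recessed red button on top of the cupboard fully down with its pin so that the door springs ajar, and stand the tool back in its stand. Then pull the white bifold door by its steel bar handle until both panels are folded fully open, and let go; do not disturb the other things on the counter.

Things in the scene. Friction and masses are not known exactly. Their poses are not given: they have to be found in the camera images.
- recess (a point): Centre of the mouth of the 14 mm round recess, on the upper face of the dark 46 x 46 x 16 mm housing on the cupboard's roof, 196 mm over the counter. Frame as the cupboard's. The red button lies 7 mm below this point and moves 6 mm straight down against a spring (3 N to start, 5 N fully down).
- release_button: The red button cap in the recess, 13 mm wide; origin at the centre of its upper face.
- button_travel (a joint): Travel of the red button: 0 up, 0.006 m fully down; springs back. Pressed past about 4 mm it frees the door's catch and a spring pusher sets the door ajar (about 0.13 rad); until then the door is locked. Once ajar it stays unlocked.
- pivot_panel (a joint): Angle of the left panel: 0 closed, about 0.13 ajar, 1.4 rad at the stop (folded fully open). It turns clockwise from above as it opens. The right panel is hinged to it and its far edge runs in the track, so the fold in the middle comes out and the panels end side by side at the left. Light friction (under 2 N at the handle) holds it where it is left.
- handle (a point): Grip point of the handle: an upright round steel bar, 12 mm diameter, on the left panel's outer face near the fold, from 45 to 172 mm over the counter; this point on its axis is at 146 mm. Free from above down to 120 mm, where a stand-off joins the door. The axis is 35 mm off the outer face and moves on a circle about door_pivot. Frame turns with the panel, -x out from its face.
- door_pivot (a point): Point on the left panel's fixed upright hinge axis, at the cupboard's left front, at the handle point's height. Frame as the cupboard's.
- tool_grip (a point): Centre of the grip of the loose 50 g pin tool: orange round grip 16 mm diameter, 56 mm long; below it a 28 mm collar, then a 10 mm steel shank whose last 16 mm is a 6 mm pin. z along the tool to its rear end. Pin's end 82 mm below this point, collar's underside 32 mm below. It stands upright, collar resting on the stand's top, this point 90 mm over the counter.
- tool_tip (a point): The end of the tool's pin; z along the tool towards its rear end.
- stand_hole (a point): Centre of the mouth of the hole in the tool stand: a fixed dark wooden block 56 x 56 x 58 mm (62 mm wide at the foot) with an upright hole of 18 mm diameter, 56 mm deep. This point is on its top face, 58 mm over the counter.
- pin_tool: The pin tool as a body; origin at the end of the pin, z towards its rear end.
- bell: Silver service bell, 80 mm wide, 54 mm high; origin under its centre. A bystander.
- biscuit: Round scalloped biscuit, 65 mm wide, 9 mm thick; origin under its centre. A bystander.
- mints: Flat red and cream tin, 60 x 92 x 23 mm; origin under its centre. A bystander.
- cup: Green and white espresso cup, 64 x 89 x 48 mm; origin under its centre. A bystander.
- cupboard: Wooden cupboard, fixed, 130 (x) x 220 (y) x 180 mm high; origin under its centre, z up, -x the way its front looks, +y its left side as seen from the robot. Its front is a white bifold door: a left (pivot) and a right (lead) panel, each 97 mm wide, 12 mm thick, from 18 to 160 mm over the counter. The roof overhangs the closed panels by 4 mm.
- bar_handle: The steel handle bar, 12 mm diameter, 127 mm long; origin on its axis at counter height. The bar turns freely about its own axis in its two stand-offs.
Not all that is in view belongs to the job. What is meant by the pin_tool is not pink or purple, and is the smaller of those in its own colour.

How it is judged:
By the outcome, as a careful person would: the job done as asked, in the order asked, and still so for the second after the job is handed in, with the robot touching nothing.
It also fails if it takes over 62 s, if anything falls off the work surface, if the arm or the gripper's body presses on something with over 40 N, if the wrist force passes 120 N, or if a joint passes its speed limit or range.

ROBOT

A 6-joint arm with a two-finger parallel gripper is mounted at the origin on a cart in front of the work surface, level with it; the furniture and walls round the work are solid. World frame = base frame: x ahead of the robot, y to its left, z up, the work surface at z = 0. Lengths are in m, angles in rad, forces in N, time in s.
With the tool pointing down it reaches from about 0.35 to 0.775 m from the base axis. Payload 7.3 kg.
Tool frame: the origin (TCP) lies at the very end of the fingers, on their centre line; the grasp point (between the pads) lies 19 mm behind it; z points along the fingers, x is the direction in which the jaws open and shut, and the axes are right-handed (so a half turn about z gives the same grasp; the last joint's range is limited). The gripper opens to 92 mm and grips with 3 to 60 N. Pads are 19 mm wide; open, the fingers measure 130 mm over their backs; the gripper's body (75 mm by 190 mm) begins 47 mm behind the grasp point.
Start: joints at [-1.35, 0.342, 1.524, -0, 1.275, -0.146], TCP at [0.188, -0.49, 0.227] pointing down, gripper open.
Joint ranges: [-2.53, 2.53], [-0.77, 2.02], [0.04, 2.7], [-1, 4.14], [0.28, 2.66], [-3.11, 3.11]. Speed limits (rad/s): [2.57, 2.57, 3.14, 3.14, 3.14, 3.14].

INTERFACE

Orientations are given as [roll, pitch, yaw] about the fixed x, y, z axes, in that order (R = Rz(yaw) Ry(pitch) Rx(roll)).
In Python, from cell import robot, read_camera, nets gives the robot as it stands. The module is installed in compiled form; this text tells all that it offers.
- The arm moves only by the tool carry_out, never from a script. Its arguments are lists of equal length, an entry for each row: "translation": the shift along the tool's x, y, z in m, a list of three; "turn": the turn, a rotation vector about the tool's x, y, z in rad, a list of three; "gripper": the gripper's target within -1 to 1 (shut at 1, half-way at 0, fully open at -1). A call has 1 to 10 rows; each row shifts and turns the commanded pose from where the row before left it, along the tool's axes as they then stand; what a row does not reach is not made up. A row lasts 1/10 s, in which the tool goes at most 50 mm and 8.59 degrees, less where a joint would pass 70% of its speed; a pose out of reach is approached as far as the arm can. A call with a gripper value outside its range is refused whole. The fingers move at their own pace and stop on an object; "squeeze" is the grip in N (left out, the last holds). Time passes only in rows, so rows that do not move let the fingers close. It gives the time, the measured TCP pose, the force and the opening at its end, in the units of the state.
- robot.observe(): the state, without advancing time (a new reading comes with each control period).
- read_camera(name): name is "scene" or "top" or "wrist"; returns a dict with "img" (384x512x3 uint8, red, green, blue), "fx", "fy", "cx", "cy" (pixels), "world_from_camera" (4x4, takes a point from camera to world coordinates). Camera axes: x right, y down, z forward; pixel columns grow to the right and rows downward; lengths in m; the calibration is good to about 2 mm. A picture is of the moment at which its call begins. There is no depth.
- robot.hand_in(): hands the job in, once; it reports no verdict.
Trained networks look in a picture, given as the dict that the camera call returned (one of the last four; its "shot" number tells which), for a name from the list of things; names that differ only in an ending like _2 or _b are one class to them, and where a whole thing is asked for, a point or a joint stands for the part that bears it (a point fixed in the world has none). Each returns a list of dicts, best first, with "score" (0 to 1); they miss things now and then, are a little off and sometimes report something else, mostly with a low value. They report only what shows in the picture. A call takes as long as a camera call. They do not tell look-alikes from the thing itself.
- nets.regions_of(picture, name): "region" (384x512 bool, what is visible of it) and "pixel" ([column, row] in pixels, amid what is visible of it).
- nets.tip_of(picture, name): "pixel" ([column, row] in pixels: a listed point, or the origin of a listed thing).
The state is a dict: "time": time; "qpos": joint angles; "qvel": joint speeds; "joint_efforts": joint torques, N m; "tool_pos": TCP position; "tool_rot": TCP orientation; "contact_force": force on the tool from outside, world axes, zero at the start; "torque": the same for the moment, N m; "opening": finger opening in m.
Only numpy, scipy, OpenCV 4.12 (cv2) and the standard library are available. Lean on these libraries where they do the work, as an engineer would, in place of code of your own. Each camera call takes 0.05 s, during which the arm holds its last target. There are 200 camera calls.

## Working session

There is one attempt and no reset: what is moved stays moved. The work goes in short steps, Python scripts to look and compute and a tool call to move; the robot and the scene stay as the last step left them, time stands still between calls to the robot, and variables do not carry over. Pictures are saved under pics/ and viewed, about 8 in all and at most 12, crops included, and the job is handed in when it is done.

Besides the shell and the picture viewer there is one more tool, called after ">>>" by a JSON object that holds its "fn" and its "kwargs", one argument or row to a line. carry_out: Moves the arm, as the interface text tells. Its arguments: {"type":"object","properties":{"translation":{"type":"array","items":{"type":"array","items":{"type":"number"}}},"turn":{"type":"array","items":{"type":"array","items":{"type":"number"}}},"gripper":{"type":"array","items":{"type":"number"}},"squeeze":{"type":"number"}},"required":["translation","turn","gripper"]}

```bash
mkdir -p pics
cat > h.py <<'E'
import numpy as np, cv2
from cell import robot, read_camera, nets
def save(p,name,crop=None,s=1):
    im=p["img"][:,:,::-1]
    if crop: c0,r0,c1,r1=crop; im=im[r0:r1,c0:c1]
    cv2.imwrite("pics/"+name,cv2.resize(im,None,fx=s,fy=s,interpolation=cv2.INTER_CUBIC))
def onz(p,px,z):
    T=p["world_from_camera"]; d=T[:3,:3]@np.array([(px[0]-p["cx"])/p["fx"],(px[1]-p["cy"])/p["fy"],1])
    o=T[:3,3]; return (o+d*(z-o[2])/d[2]).round(4)
def proj(p,X):
    T=np.linalg.inv(p["world_from_camera"]); c=T[:3,:3]@np.array(X)+T[:3,3]
    return [round(float(p["fx"]*c[0]/c[2]+p["cx"]),1),round(float(p["fy"]*c[1]/c[2]+p["cy"]),1)]
def tips(p,names):
    for n,z in names.items():
        for r in nets.tip_of(p,n)[:4]:
            print(n,round(float(r["score"]),2),np.round(r["pixel"],1),onz(p,r["pixel"],z))
E
python3 - <<'E'
from h import *
N=dict(recess=.196,handle=.146,door_pivot=.146,tool_grip=.09,tool_tip=.008,stand_hole=.058,cupboard=0,bell=0,biscuit=0,mints=0,cup=0)
ims=[]
for c in("top","scene"):
    p=read_camera(c); save(p,c+"1.png",s=1.5); print(c,p["world_from_camera"][:3].round(3).tolist(),p["fx"]); tips(p,N)
print(robot.observe())
E
```

```text
top [[-0.019, -0.982, 0.19, 0.321], [-1.0, 0.022, 0.013, 0.004], [-0.016, -0.19, -0.982, 1.205]] 347.7597779624365
recess 0.73 [196.3 197.6] [0.5004 0.1966 0.196 ]
handle 0.77 [198.9 226.9] [0.4184 0.1969 0.146 ]
door_pivot 0.93 [178.2 206.9] [0.4814 0.2618 0.146 ]
door_pivot 0.74 [302.6 229.8] [ 0.4031 -0.1182  0.146 ]
tool_grip 0.62 [346.  211.8] [ 0.4623 -0.2665  0.09  ]
tool_grip 0.59 [250.6 227.5] [0.4182 0.0411 0.09  ]
tool_grip 0.57 [340.4 232.1] [ 0.3977 -0.2443  0.09  ]
tool_grip 0.51 [309.6 226.8] [ 0.4165 -0.1474  0.09  ]
tool_tip 0.61 [306.5 228.1] [ 0.4193 -0.1478  0.008 ]
tool_tip 0.53 [304.2 230.2] [ 0.4123 -0.1396  0.008 ]
stand_hole 0.79 [303.9 222.6] [ 0.4335 -0.1337  0.058 ]
cupboard 0.76 [212.6 195.8] [0.5404 0.1764 0.    ]
bell 0.96 [369.6 234.1] [ 0.3951 -0.3637  0.    ]
biscuit 0.6 [282.9 239.5] [ 0.3826 -0.0662  0.    ]
mints 0.64 [155.5 224.8] [0.4422 0.3751 0.    ]
cup 0.59 [159.  163.7] [0.6622 0.3704 0.    ]
scene [[0.513, -0.474, 0.716, -0.452], [-0.858, -0.275, 0.434, -0.575], [-0.009, -0.837, -0.548, 0.866]] 424.26435547482833
recess 0.95 [203.7 162.2] 
[... 853 characters left out ...]
3685 0.    ]
{'time': 1.2, 'qpos': array([-1.34995048e+00,  3.41996224e-01,  1.52410229e+00,  3.41592373e-05,
        1.27541689e+00, -1.46006338e-01]), 'qvel': array([-1.54124570e-03, -8.79170858e-05, -5.83577977e-04, -9.03454666e-04,
        4.98525255e-04, -5.73253057e-04]), 'joint_efforts': array([ 1.86461657e-03, -4.31127083e+01, -2.44474608e+01,  7.19492650e-02,
        4.85284009e-02, -2.94105757e-05]), 'tool_pos': array([ 0.18833699, -0.49007034,  0.22674167]), 'tool_rot': array([-3.14157156e+00, -8.11837980e-05, -1.20395408e+00]), 'contact_force': array([-0.33635375,  0.23834994,  0.95089286]), 'torque': array([-0.0161996 , -0.02497526,  0.04572775]), 'opening': 0.09135795587687134}
```

View pics/scene1.png

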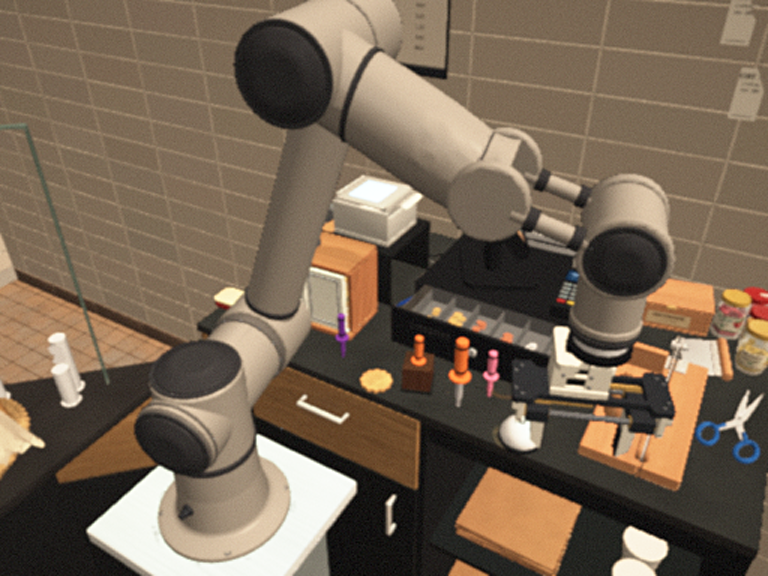

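View pics/top1.png

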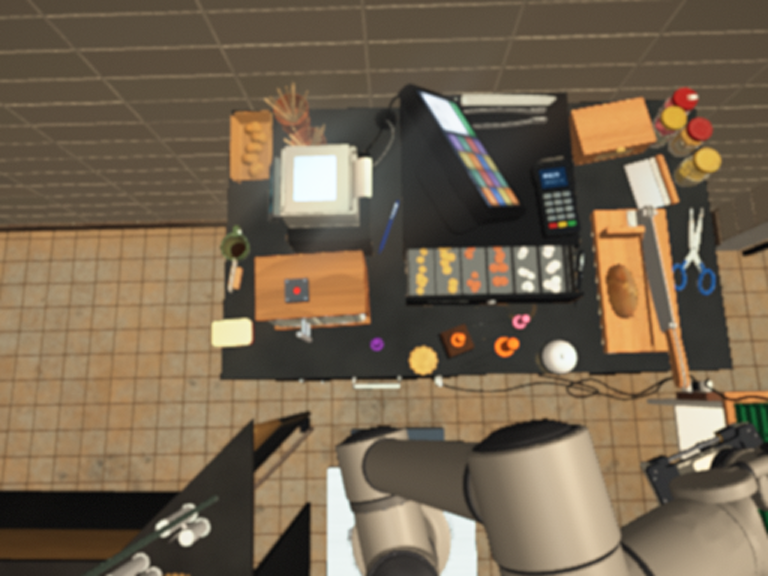

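The four candidates, in scene pixels, are orange in the stand (279,231), larger orange (307,238), pink (329,242) and purple (227,219). The smaller orange tool in the dark stand fits the description. I'll triangulate and take an enlarged crop to confirm.

Run:
```python
from h import *
a=read_camera("top"); b=read_camera("scene")
def ray(p,px):
    T=p["world_from_camera"]; d=T[:3,:3]@np.array([(px[0]-p["cx"])/p["fx"],(px[1]-p["cy"])/p["fy"],1]); return T[:3,3],d/np.linalg.norm(d)
def tri(u,v):
    A=np.zeros((3,3));B=np.zeros(3)
    for o,d in(ray(a,u),ray(b,v)):
        M=np.eye(3)-np.outer(d,d);A+=M;B+=M@o
    return np.linalg.solve(A,B).round(4)
for n in("recess","handle","stand_hole","tool_grip","door_pivot"):
    for r in nets.tip_of(a,n)[:4]:
        for s in nets.tip_of(b,n)[:4]:
            X=tri(r["pixel"],s["pixel"]); print(n,X,np.round(proj(a,X)-r["pixel"],1))
print("printer corner",onz(a,(289/1.5,252/1.5),.0),onz(a,(275/1.5,222/1.5),.25),onz(a,(360/1.5,225/1.5),.25))
print("roof corners",[onz(a,(u/1.5,v/1.5),.18).tolist() for u,v in((255,258),(365,251),(256,325),(371,317))])
print("big orange",onz(a,(338,231),.1))
im=cv2.resize(b["img"][200:290,210:350,::-1],None,fx=5,fy=5,interpolation=cv2.INTER_CUBIC)
cv2.imwrite("pics/crop.png",im)
```

```text
Traceback (most recent call last):
TypeError: unsupported operand type(s) for -: 'list' and 'list'
```

```bash
cat >> h.py <<'E'
def ray(p,px):
    T=p["world_from_camera"]; d=T[:3,:3]@np.array([(px[0]-p["cx"])/p["fx"],(px[1]-p["cy"])/p["fy"],1]); return T[:3,3],d/np.linalg.norm(d)
def tri(a,u,b,v):
    A=np.zeros((3,3));B=np.zeros(3)
    for o,d in(ray(a,u),ray(b,v)):
        M=np.eye(3)-np.outer(d,d);A+=M;B+=M@o
    return np.linalg.solve(A,B).round(4)
E
python3 - <<'E'
from h import *
a=read_camera("top"); b=read_camera("scene")
for n in("recess","handle","stand_hole","tool_grip","door_pivot"):
    for r in nets.tip_of(a,n)[:4]:
        for s in nets.tip_of(b,n)[:4]:
            X=tri(a,r["pixel"],b,s["pixel"]); e=np.round(np.array(proj(a,X))-r["pixel"],1)
            if abs(e).max()<4: print(n,X,e)
print("printer corner",onz(a,(289/1.5,252/1.5),.0),onz(a,(275/1.5,222/1.5),.25),onz(a,(360/1.5,225/1.5),.25))
print("roof corners",[onz(a,(u/1.5,v/1.5),.18).tolist() for u,v in((255,258),(365,251),(256,325),(371,317))])
print("big orange",onz(a,(338,231),.1))
im=cv2.resize(b["img"][200:290,210:350,::-1],None,fx=5,fy=5,interpolation=cv2.INTER_CUBIC)
cv2.imwrite("pics/crop.png",im)
E
```

```text
recess [0.5124 0.1979 0.185 ] [ 1.9 -1.4]
handle [0.4354 0.1987 0.1384] [ 0.5 -0.4]
stand_hole [ 0.4337 -0.1364  0.0539] [ 0.1 -0.1]
tool_grip [ 0.4546 -0.2728  0.0901] [-0.6  0.4]
tool_grip [0.4188 0.0484 0.0801] [-0.7  0.5]
tool_grip [ 0.3997 -0.2438  0.1217] [-3.2  2.2]
tool_grip [ 0.4237 -0.1375  0.0752] [-0.1  0.1]
printer corner [0.6433 0.2486 0.    ] [0.6364 0.2257 0.25  ] [0.6265 0.0627 0.25  ]
roof corners [[0.5842, 0.2811, 0.18], [0.5936, 0.0574, 0.18], [0.4474, 0.2753, 0.18], [0.4585, 0.0471, 0.18]]
big orange [ 0.4006 -0.2348  0.1   ]
```

View pics/crop.png

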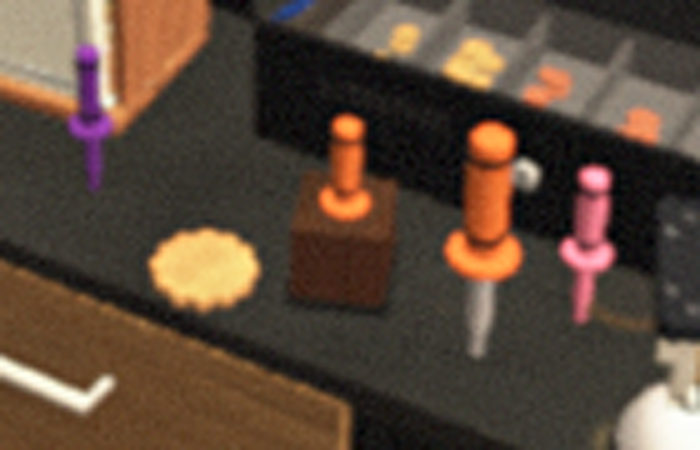

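The crop confirms it. The small orange tool stands in the dark stand at crop pixel (345,165), and the larger orange tool is at (490,200). I'll turn the gripper to yaw 0 and go above the stand.

>>> {"fn": "carry_out", "kwargs": {
  "translation": [
    [0,0,0],
    [0,0,0],
    [0,0,0],
    [0,0,0],
    [0,0,0],
    [0,0,0],
    [0,0,0],
    [0,0,0],
    [0,0,0]
  ],
  "turn": [
    [0,0,-0.134],
    [0,0,-0.134],
    [0,0,-0.134],
    [0,0,-0.134],
    [0,0,-0.134],
    [0,0,-0.134],
    [0,0,-0.134],
    [0,0,-0.134],
    [0,0,-0.132]
  ],
  "gripper": [-0.3,-0.3,-0.3,-0.3,-0.3,-0.3,-0.3,-0.3,-0.3],
  "squeeze": 25
}}

```text
time: 3.1
tool_pos: [0.1883, -0.4901, 0.2267]
tool_rot: [3.142, -0.0, 0.005]
contact_force: [0.7, 0.4, -1.0]
opening: 0.0597
```

>>> {"fn": "carry_out", "kwargs": {
  "translation": [
    [0.026,-0.039,0],
    [0.026,-0.039,0],
    [0.026,-0.039,0],
    [0.026,-0.039,0],
    [0.026,-0.039,0],
    [0.026,-0.039,0],
    [0.026,-0.039,0],
    [0.026,-0.039,0],
    [0.03,-0.041,0],
    [0,0,0]
  ],
  "turn": [
    [0,0,0],
    [0,0,0],
    [0,0,0],
    [0,0,0],
    [0,0,0],
    [0,0,0],
    [0,0,0],
    [0,0,0],
    [0,0,0],
    [0,0,0]
  ],
  "gripper": [-0.3,-0.3,-0.3,-0.3,-0.3,-0.3,-0.3,-0.3,-0.3,-0.3]
}}

```text
time: 4.1
tool_pos: [0.4283, -0.133, 0.2269]
tool_rot: [-3.14, -0.002, 0.007]
contact_force: [-0.6, -0.7, -0.3]
opening: 0.0596
```

Run:
```python
from h import *
p=read_camera("wrist"); save(p,"w1.png",s=1.5); s=robot.observe(); print(s["tool_pos"],s["tool_rot"],s["contact_force"],s["time"],s["opening"])
print(p["world_from_camera"].round(3).tolist(),p["fx"])
tips(p,dict(tool_grip=.09,stand_hole=.058))
for r in nets.regions_of(p,"pin_tool"): print(r["score"],r["pixel"],onz(p,r["pixel"],.1),r["region"].sum())
```

```text
[ 0.42698537 -0.1352528   0.22674048] [ 3.14158620e+00 -3.08662178e-04  5.88441087e-03] [ 0.3626719  -0.20471372 -0.41111275] 4.15 0.059872797640702136
[[1.0, 0.007, 0.003, 0.428], [0.007, -0.956, -0.293, -0.054], [0.0, 0.293, -0.956, 0.385], [0.0, 0.0, 0.0, 1.0]] 302.85096855167086
tool_grip 0.86 [227.3 285.8] [ 0.3981 -0.2537  0.09  ]
tool_grip 0.61 [246.8 185.6] [ 0.4202 -0.1365  0.09  ]
tool_grip 0.53 [283.7 297.4] [ 0.4621 -0.2685  0.09  ]
stand_hole 0.92 [247.5 173.6] [ 0.4201 -0.1317  0.058 ]
stand_hole 0.4 [213.5 106.6] [ 0.3848 -0.0605  0.058 ]
stand_hole 0.28 [247.3 182.9] [ 0.4199 -0.1424  0.058 ]
0.97 [232.4, 265.6] [ 0.4051 -0.2221  0.1   ] 1329
0.83 [246.8, 178.7] [ 0.4205 -0.1268  0.1   ] 638
0.79 [243.4, 2.1] [0.4179 0.0235 0.1   ] 203
0.55 [279.9, 304.5] [ 0.457  -0.2704  0.1   ] 284
```

View pics/w1.png

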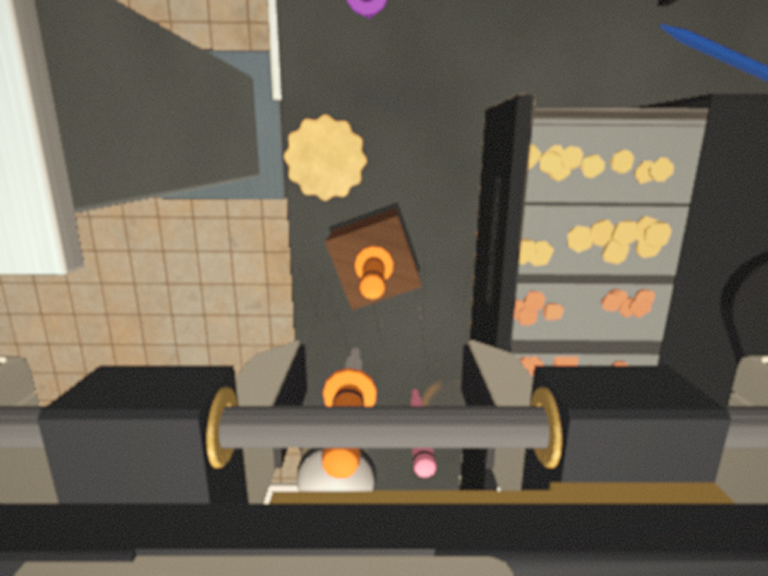

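The wrist view shows the stand at (375,258) and the tool's rear end at (372,288), so the tool is at about (0.421,-0.136). The biscuit and the large tool are clear of it. I'll descend and grip.

>>> {"fn": "carry_out", "kwargs": {
  "translation": [
    [-0.006,0.001,0.03],
    [0,0,0.04],
    [0,0,0.04],
    [0,0,0.03],
    [0,0,0.014],
    [0,0,0]
  ],
  "turn": [
    [0,0,0.006],
    [0,0,0],
    [0,0,0],
    [0,0,0],
    [0,0,0],
    [0,0,0]
  ],
  "gripper": [-0.3,-0.3,-0.3,-0.3,-0.3,-0.3],
  "squeeze": 30
}}

```text
time: 4.9
tool_pos: [0.4179, -0.1397, 0.071]
tool_rot: [-3.14, 0.004, -0.009]
contact_force: [0.2, 0.6, -0.0]
opening: 0.0597
```

>>> {"fn": "carry_out", "kwargs": {
  "translation": [
    [0,0,0],
    [0,0,0],
    [0,0,0],
    [0,0,0],
    [0,0,0],
    [0,0,0],
    [0,0,0]
  ],
  "turn": [
    [0,0,0],
    [0,0,0],
    [0,0,0],
    [0,0,0],
    [0,0,0],
    [0,0,0],
    [0,0,0]
  ],
  "gripper": [1,1,1,1,1,1,1]
}}

```text
time: 5.6
tool_pos: [0.42, -0.1388, 0.0729]
tool_rot: [3.141, -0.0, -0.006]
contact_force: [0.3, 0.7, 1.6]
opening: 0.015
```

>>> {"fn": "carry_out", "kwargs": {
  "translation": [
    [0,0,-0.03],
    [0,0,-0.05],
    [0,0,-0.05],
    [0,0,-0.05],
    [0,0,-0.05],
    [0.01,-0.04,0],
    [0.01,-0.045,0],
    [0.01,-0.045,0],
    [0.01,-0.045,0],
    [0.01,-0.045,0]
  ],
  "turn": [
    [0,0,0],
    [0,0,0],
    [0,0,0],
    [0,0,0],
    [0,0,0],
    [0,0,0],
    [0,0,0],
    [0,0,0],
    [0,0,0],
    [0,0,0]
  ],
  "gripper": [1,1,1,1,1,1,1,1,1,1]
}}

```text
time: 6.6
tool_pos: [0.471, 0.0829, 0.3026]
tool_rot: [3.141, 0.0, -0.006]
contact_force: [0.6, -0.5, -1.1]
opening: 0.0152
```

>>> {"fn": "carry_out", "kwargs": {
  "translation": [
    [0.01,-0.045,0],
    [0.015,-0.045,0],
    [0.005,-0.01,0],
    [0,0,0],
    [0,0,0]
  ],
  "turn": [
    [0,0,0],
    [0,0,0],
    [0,0,0],
    [0,0,0],
    [0,0,0]
  ],
  "gripper": [1,1,1,1,1]
}}

```text
time: 7.1
tool_pos: [0.5014, 0.1799, 0.3023]
tool_rot: [3.141, 0.001, -0.006]
contact_force: [-0.2, -0.5, 0.0]
opening: 0.0154
```

Run:
```python
from h import *
p=read_camera("wrist"); save(p,"w2.png",s=1.5); s=robot.observe(); print(s["tool_pos"],s["tool_rot"],s["contact_force"],s["time"],s["opening"])
print(p["world_from_camera"].round(3).tolist())
tips(p,dict(tool_tip=s["tool_pos"][2]-.063,recess=.196,release_button=.189,handle=.146,door_pivot=.146))
print(proj(p,s["tool_pos"]-[0,0,.063]))
for c in("top","scene"):
    p=read_camera(c); print(c); tips(p,dict(recess=.196,tool_tip=s["tool_pos"][2]-.063))
```

```text
[0.50142257 0.17947077 0.30254991] [ 3.14079631e+00  6.76151555e-04 -7.11759869e-03] [ 0.07101135  0.35555738 -0.4825637 ] 7.15 0.015213419452304809
[[1.0, -0.005, -0.004, 0.503], [-0.006, -0.956, -0.295, 0.259], [-0.002, 0.295, -0.956, 0.46], [0.0, 0.0, 0.0, 1.0]]
tool_tip 0.76 [255.9 200. ] [0.5022 0.1856 0.2395]
tool_tip 0.37 [206.2 236.3] [0.4624 0.1553 0.2395]
tool_tip 0.36 [269.3 171.8] [0.5124 0.2078 0.2395]
recess 0.7 [271.  173.4] [0.5158 0.1961 0.196 ]
release_button 0.48 [268.4 171.4] [0.5137 0.1963 0.189 ]
handle 0.68 [186.1 165.3] [0.4284 0.1933 0.146 ]
door_pivot 0.93 [225.6  90.4] [0.4728 0.2681 0.146 ]
[254.9, 207.5]
top
recess 0.65 [195.9 195.8] [0.5058 0.1979 0.196 ]
scene
recess 0.85 [203.4 164.2] [0.4884 0.1793 0.196 ]
tool_tip 0.87 [305.4 271.6] [ 0.1633 -0.3295  0.2395]
tool_tip 0.63 [323.1 264.4] [ 0.2024 -0.3529  0.2395]
tool_tip 0.46 [202.1 152.6] [0.4857 0.1784 0.2395]
tool_tip 0.44 [228.9 235.3] [ 0.1831 -0.124   0.2395]
```

View pics/w2.png

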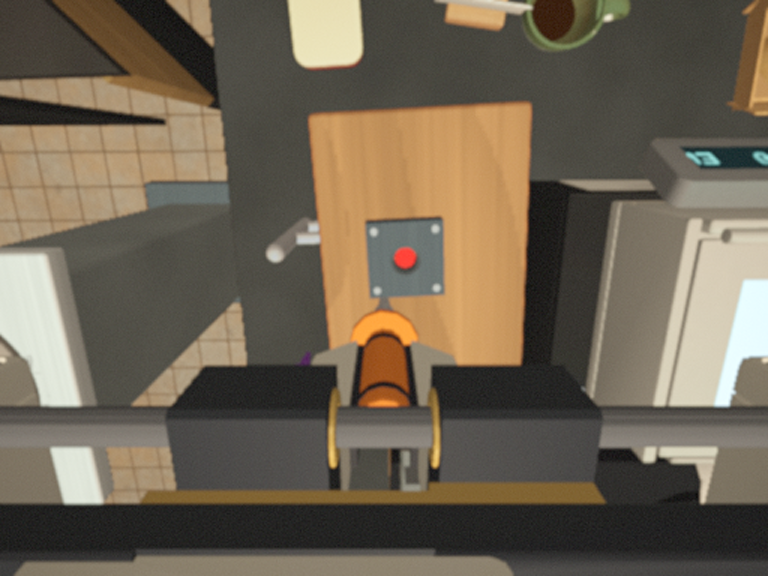

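The button is at (404,258) and the pin tip at (384,299), about 12.5 mm in x and 10.5 mm in y away. I'll correct, lower to just above the recess and look again.

>>> {"fn": "carry_out", "kwargs": {
  "translation": [
    [0.0125,-0.0105,0],
    [0,0,0.03],
    [0,0,0],
    [0,0,0]
  ],
  "turn": [
    [0,0,0],
    [0,0,0],
    [0,0,0],
    [0,0,0]
  ],
  "gripper": [1,1,1,1]
}}

```text
time: 8.1
tool_pos: [0.514, 0.1912, 0.2727]
tool_rot: [3.141, 0.001, -0.006]
contact_force: [-0.6, 0.2, -0.7]
opening: 0.0154
```

Run:
```python
from h import *
p=read_camera("wrist"); save(p,"w3.png",(190,110,330,230),5); s=robot.observe(); print(s["tool_pos"],s["tool_rot"],s["contact_force"],s["time"],s["opening"])
im=p["img"].astype(int); m=(im[...,0]>130)&(im[...,1]<70)&(im[...,2]<70); m[:110]=0;m[200:]=0
v,u=np.nonzero(m); print(len(u),u.mean(),v.mean(),u.min(),u.max(),v.min(),v.max(), onz(p,(u.mean(),v.mean()),.189))
tips(p,dict(tool_tip=s["tool_pos"][2]-.065,recess=.196,handle=.146,door_pivot=.146))
```

```text
[0.51447411 0.19122667 0.27357103] [-3.14155116e+00 -6.24794468e-04 -6.00630078e-03] [-0.14646536 -0.57262714 -0.56323928] 8.15 0.01544170816793464
28 256.42857142857144 194.71428571428572 249 263 189 199 [0.5152 0.1946 0.189 ]
tool_tip 0.89 [254.  200.9] [0.5134 0.1957 0.2086]
recess 0.91 [256.3 194.3] [0.5151 0.1971 0.196 ]
handle 0.57 [168.9 182.7] [0.4299 0.1937 0.146 ]
handle 0.52 [254.1 193.5] [0.5129 0.1823 0.146 ]
door_pivot 0.7 [209.8 103.2] [0.4735 0.2678 0.146 ]
```

View pics/w3.png

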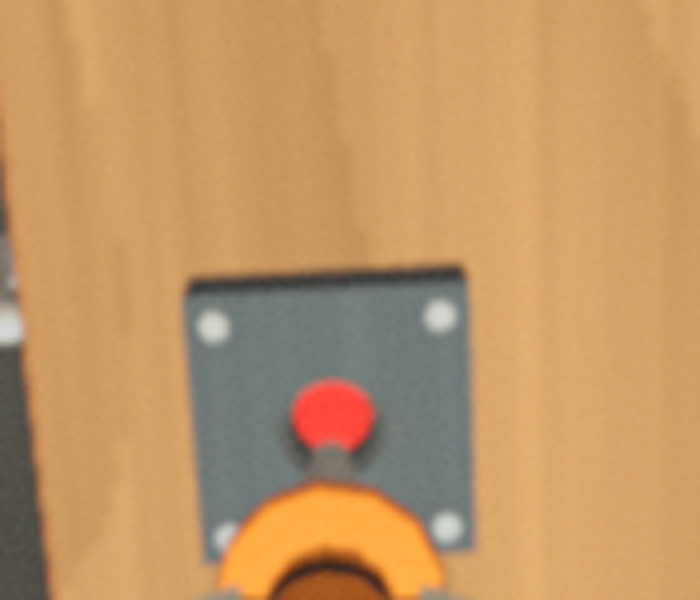

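The pin tip (crop 331,450) lines up with the recess centre (330,427 before allowing for the height difference) to within about 1 mm. Pressing in small steps.

>>> {"fn": "carry_out", "kwargs": {
  "translation": [
    [0,0,0.01],
    [0,0,0.006],
    [0,0,0.004],
    [0,0,0.002],
    [0,0,0]
  ],
  "turn": [
    [0,0,0],
    [0,0,0],
    [0,0,0],
    [0,0,0],
    [0,0,0]
  ],
  "gripper": [1,1,1,1,1],
  "squeeze": 50
}}

```text
time: 8.85
tool_pos: [0.5142, 0.1912, 0.2506]
tool_rot: [3.141, 0.0, -0.006]
contact_force: [-1.5, 0.2, 3.2]
opening: 0.0149
```

>>> {"fn": "carry_out", "kwargs": {
  "translation": [
    [0,0,0.002],
    [0,0,0.001],
    [0,0,0],
    [0,0,0]
  ],
  "turn": [
    [0,0,0],
    [0,0,0],
    [0,0,0],
    [0,0,0]
  ],
  "gripper": [1,1,1,1]
}}

```text
time: 9.25
tool_pos: [0.5143, 0.1912, 0.2479]
tool_rot: [3.142, -0.0, -0.006]
contact_force: [-1.7, -0.9, 4.4]
opening: 0.0155
```

>>> {"fn": "carry_out", "kwargs": {
  "translation": [
    [0,0,0.001],
    [0,0,0.001],
    [0,0,0],
    [0,0,0]
  ],
  "turn": [
    [0,0,0],
    [0,0,0],
    [0,0,0],
    [0,0,0]
  ],
  "gripper": [1,1,1,1]
}}

```text
time: 9.65
tool_pos: [0.5145, 0.1913, 0.2475]
tool_rot: [-3.141, -0.002, -0.006]
contact_force: [-4.6, -0.8, 14.4]
opening: 0.015
```

>>> {"fn": "carry_out", "kwargs": {
  "translation": [
    [0,0,0.001],
    [0,0,0],
    [0,0,0]
  ],
  "turn": [
    [0,0,0],
    [0,0,0],
    [0,0,0]
  ],
  "gripper": [1,1,1]
}}

```text
time: 9.95
tool_pos: [0.5146, 0.1913, 0.2473]
tool_rot: [-3.141, -0.003, -0.006]
contact_force: [-4.9, -1.9, 18.3]
opening: 0.0152
```

It has bottomed at 18 N. I'll lift and check the door and the tool in the hand.

>>> {"fn": "carry_out", "kwargs": {
  "translation": [
    [0,0,-0.01],
    [0,0,-0.025],
    [0,0,-0.023],
    [0,0,0],
    [0,0,0]
  ],
  "turn": [
    [0,0,0],
    [0,0,0],
    [0,0,0],
    [0,0,0],
    [0,0,0]
  ],
  "gripper": [1,1,1,1,1]
}}

```text
time: 10.45
tool_pos: [0.5143, 0.1912, 0.3019]
tool_rot: [3.141, 0.0, -0.006]
contact_force: [0.4, 0.0, -0.7]
opening: 0.0153
```

Run:
```python
from h import *
p=read_camera("wrist"); save(p,"w4.png",s=1.5); s=robot.observe(); print(s["tool_pos"],s["tool_rot"],s["contact_force"],s["time"],s["opening"])
tips(p,dict(tool_tip=s["tool_pos"][2]-.065,recess=.196,handle=.146,door_pivot=.146))
p=read_camera("top");tips(p,dict(handle=.146,door_pivot=.146))
```

```text
[0.51396166 0.19110406 0.30124066] [ 3.14101152e+00  1.90570614e-03 -6.04375701e-03] [ 0.31582441 -0.35988009 -1.24383029] 10.5 0.015512049012677382
recess 0.8 [256.1 184.5] [0.5154 0.1973 0.196 ]
recess 0.6 [194.  146.1] [0.4615 0.2323 0.196 ]
handle 0.88 [165.7 170.4] [0.4195 0.1995 0.146 ]
handle 0.34 [194.8 145.3] [0.4521 0.2259 0.146 ]
door_pivot 0.9 [213.6 103.8] [0.4735 0.267  0.146 ]
handle 0.79 [196.5 225.1] [0.424  0.2043 0.146 ]
handle 0.3 [370.7 234.4] [ 0.3851 -0.3223  0.146 ]
```

View pics/w4.png

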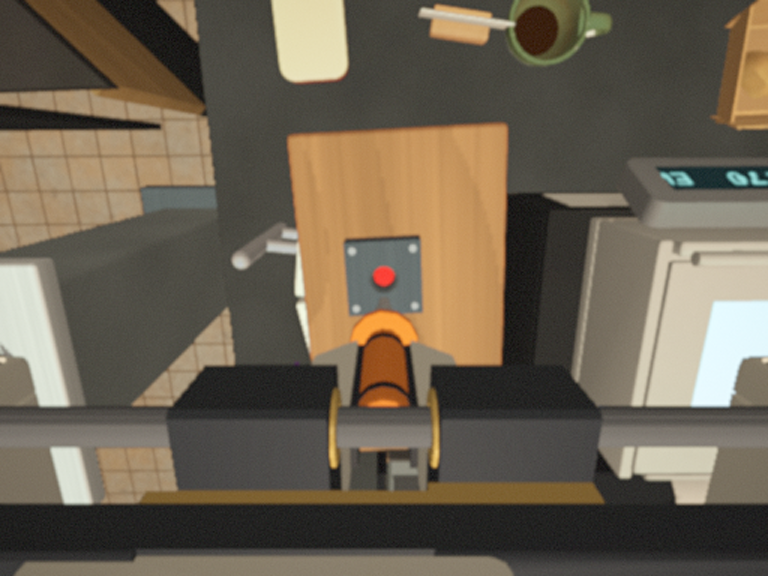

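The door is ajar: the panels show at (300,290) and the handle moved out to (240,258). Back to the stand, with a look just above the hole.

>>> {"fn": "carry_out", "kwargs": {
  "translation": [
    [-0.0115,0.0412,0],
    [-0.0115,0.0412,0],
    [-0.0115,0.0412,0],
    [-0.0115,0.0412,0],
    [-0.0115,0.0412,0],
    [-0.0115,0.0412,0],
    [-0.0115,0.0412,0],
    [-0.0115,0.0412,0],
    [0,0,0.05],
    [0,0,0.05]
  ],
  "turn": [
    [0,0,0],
    [0,0,0],
    [0,0,0],
    [0,0,0],
    [0,0,0],
    [0,0,0],
    [0,0,0],
    [0,0,0],
    [0,0,0],
    [0,0,0]
  ],
  "gripper": [1,1,1,1,1,1,1,1,1,1]
}}

```text
time: 11.85
tool_pos: [0.4207, -0.1397, 0.2025]
tool_rot: [3.139, -0.004, -0.009]
contact_force: [0.6, -0.4, -1.1]
opening: 0.0151
```

>>> {"fn": "carry_out", "kwargs": {
  "translation": [
    [0,0,0.05],
    [0,0,0],
    [0,0,0]
  ],
  "turn": [
    [0,0,0],
    [0,0,0],
    [0,0,0]
  ],
  "gripper": [1,1,1]
}}

```text
time: 12.15
tool_pos: [0.4206, -0.138, 0.1535]
tool_rot: [-3.141, 0.001, -0.006]
contact_force: [-0.6, -0.6, -0.1]
opening: 0.0152
```

Run:
```python
from h import *
p=read_camera("wrist"); save(p,"w5.png",(190,110,330,230),5); s=robot.observe(); print(s["tool_pos"],s["tool_rot"],s["contact_force"],s["time"],s["opening"])
tips(p,dict(tool_tip=s["tool_pos"][2]-.065,stand_hole=.058))
```

```text
[ 0.4216789  -0.13846844  0.15473687] [ 3.14014683e+00 -2.60765022e-03 -5.81958994e-03] [ 0.36625119 -0.82908408 -0.60814599] 12.2 0.015339098789689358
tool_tip 0.72 [255.3 200. ] [ 0.4211 -0.1325  0.0897]
stand_hole 0.63 [252.  188.3] [ 0.4181 -0.1323  0.058 ]
```

View pics/w5.png

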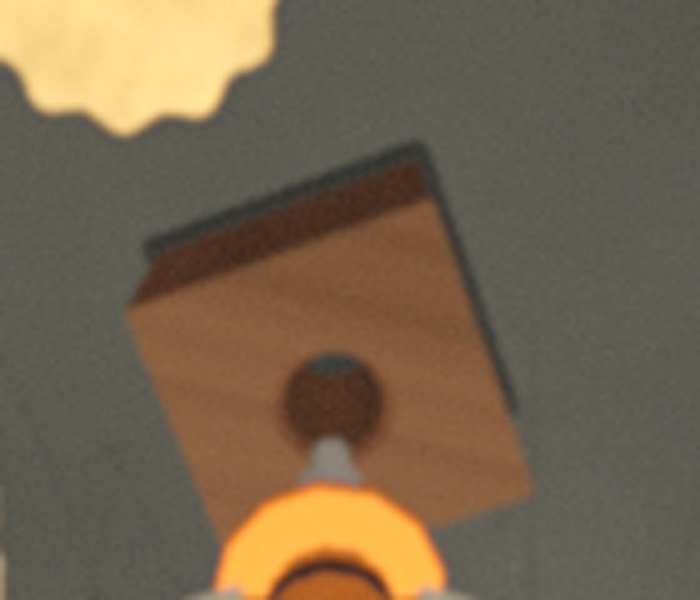

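The hole is at crop (333,402) and the tip at (331,447), aligned to about 2 mm, which is inside the clearance. I'll shift 2 mm and lower.

>>> {"fn": "carry_out", "kwargs": {
  "translation": [
    [0,0.002,0.02],
    [0,0,0.025],
    [0,0,0.02],
    [0,0,0.01],
    [0,0,0]
  ],
  "turn": [
    [0,0,0],
    [0,0,0],
    [0,0,0],
    [0,0,0],
    [0,0,0]
  ],
  "gripper": [1,1,1,1,1]
}}

```text
time: 12.8
tool_pos: [0.4207, -0.1399, 0.0781]
tool_rot: [3.141, -0.0, -0.006]
contact_force: [0.2, 0.4, -1.0]
opening: 0.0154
```

>>> {"fn": "carry_out", "kwargs": {
  "translation": [
    [0,0,0.003],
    [0,0,0.002],
    [0,0,0],
    [0,0,0]
  ],
  "turn": [
    [0,0,0],
    [0,0,0],
    [0,0,0],
    [0,0,0]
  ],
  "gripper": [1,1,1,1]
}}

```text
time: 13.2
tool_pos: [0.4206, -0.14, 0.0731]
tool_rot: [3.141, -0.001, -0.006]
contact_force: [-0.4, 0.7, -1.0]
opening: 0.0155
```

>>> {"fn": "carry_out", "kwargs": {
  "translation": [
    [0,0,0.001],
    [0,0,0],
    [0,0,0]
  ],
  "turn": [
    [0,0,0],
    [0,0,0],
    [0,0,0]
  ],
  "gripper": [1,1,1]
}}

```text
time: 13.5
tool_pos: [0.4207, -0.14, 0.0729]
tool_rot: [3.141, -0.001, -0.006]
contact_force: [-1.4, 0.6, 10.7]
opening: 0.015
```

>>> {"fn": "carry_out", "kwargs": {
  "translation": [
    [0,0,0],
    [0,0,0],
    [0,0,0],
    [0,0,0],
    [0,0,-0.02],
    [0,0,-0.05],
    [0,0,-0.05],
    [0,0,-0.04],
    [0,0,0]
  ],
  "turn": [
    [0,0,0],
    [0,0,0],
    [0,0,0],
    [0,0,0],
    [0,0,0],
    [0,0,0],
    [0,0,0],
    [0,0,0],
    [0,0,0]
  ],
  "gripper": [-0.3,-0.3,-0.3,-0.3,-0.3,-0.3,-0.3,-0.3,-0.3]
}}

```text
time: 14.4
tool_pos: [0.4228, -0.1411, 0.2369]
tool_rot: [3.136, -0.01, -0.006]
contact_force: [-0.1, -0.3, -0.7]
opening: 0.0598
```

Run:
```python
from h import *
p=read_camera("wrist"); save(p,"w6.png",s=1.5); s=robot.observe(); print(s["tool_pos"],s["contact_force"],s["time"],s["opening"])
tips(p,dict(tool_grip=.09,stand_hole=.058))
```

```text
[ 0.42148534 -0.1404375   0.23395697] [-0.74638612 -0.49918911 -1.34363604] 14.45 0.05949581579933425
tool_grip 0.9 [254.5 174.9] [ 0.4237 -0.1368  0.09  ]
tool_grip 0.74 [227.4 307.6] [ 0.3902 -0.2996  0.09  ]
tool_grip 0.62 [250.2 165.8] [ 0.4193 -0.1271  0.09  ]
tool_grip 0.6 [234.2 272. ] [ 0.3996 -0.2511  0.09  ]
stand_hole 0.93 [250.9 165.4] [ 0.4198 -0.1336  0.058 ]
```

View pics/w6.png

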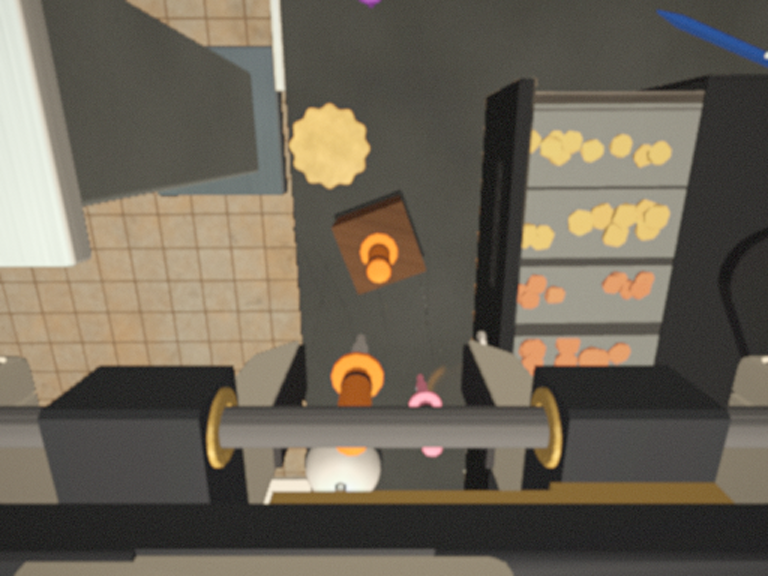

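The tool is seated upright in the stand at (378,255), and the neighbours are unmoved. Now to the handle, turning so the jaws lie along the panel.

>>> {"fn": "carry_out", "kwargs": {
  "translation": [
    [0,-0.042,-0.02],
    [0,-0.043,0],
    [0,-0.043,0],
    [0,-0.043,0],
    [0,-0.043,0],
    [0,-0.043,0],
    [0,-0.043,0],
    [0,-0.04,0]
  ],
  "turn": [
    [0,0,0],
    [0,0,0],
    [0,0,0],
    [0,0,0],
    [0,0,0],
    [0,0,0],
    [0,0,0],
    [0,0,0]
  ],
  "gripper": [-0.1,-0.1,-0.1,-0.1,-0.1,-0.1,-0.1,-0.1]
}}

```text
time: 15.35
tool_pos: [0.4212, 0.2019, 0.2496]
tool_rot: [3.14, 0.004, -0.006]
contact_force: [0.9, 0.1, 0.1]
opening: 0.0503
```

>>> {"fn": "carry_out", "kwargs": {
  "translation": [
    [0,0,0],
    [0,0,0],
    [0,0,0],
    [0,0,0],
    [0,0,0],
    [0,0,0],
    [0,0,0],
    [0,0,0],
    [0,0,0],
    [0,0,0]
  ],
  "turn": [
    [0,0,-0.149],
    [0,0,-0.149],
    [0,0,-0.149],
    [0,0,-0.149],
    [0,0,-0.149],
    [0,0,-0.149],
    [0,0,-0.149],
    [0,0,-0.149],
    [0,0,-0.149],
    [0,0,-0.149]
  ],
  "gripper": [-0.1,-0.1,-0.1,-0.1,-0.1,-0.1,-0.1,-0.1,-0.1,-0.1]
}}

```text
time: 16.35
tool_pos: [0.4215, 0.1999, 0.2494]
tool_rot: [-3.137, 0.002, 1.49]
contact_force: [0.1, 0.2, 0.5]
opening: 0.0504
```

Run:
```python
from h import *
import time
p=read_camera("wrist"); p=read_camera("wrist"); save(p,"w7.png",s=1.5); s=robot.observe(); print(s["tool_pos"],s["tool_rot"],s["contact_force"],s["time"],s["opening"])
tips(p,dict(handle=.146,door_pivot=.146,recess=.196,bar_handle=0))
```

```text
[0.42157873 0.19990408 0.24972156] [-3.13785351e+00  1.54265031e-03  1.48530664e+00] [ 0.06615324  0.02418816 -0.18765864] 16.45 0.05057193451961929
handle 0.96 [254.3 189. ] [0.4187 0.1985 0.146 ]
door_pivot 0.55 [331.9 240.7] [0.4749 0.2681 0.146 ]
recess 0.7 [261.7 313.3] [0.5119 0.1981 0.196 ]
bar_handle 0.64 [261.  160.4] [0.4207 0.2066 0.    ]
```

View pics/w7.png

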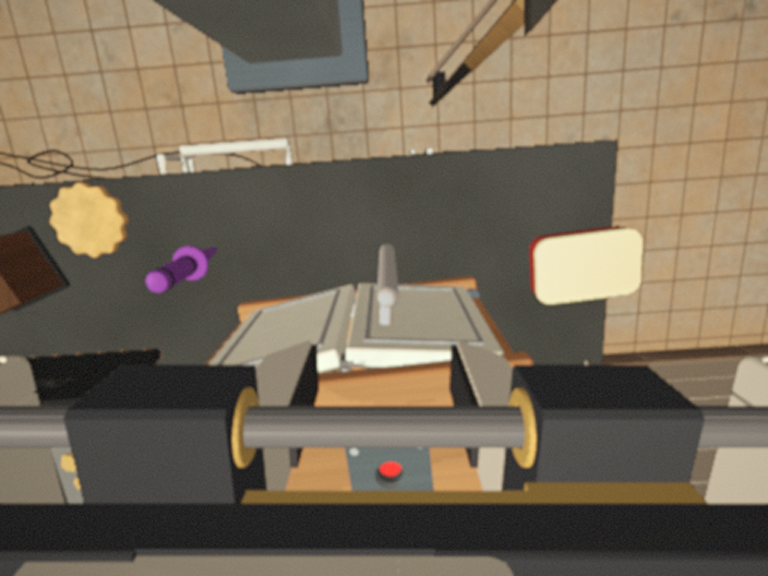

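The bar top is at (386,292) between the jaws, so the estimate agrees with the hand position. I'll descend and close on the bar.

>>> {"fn": "carry_out", "kwargs": {
  "translation": [
    [-0.001,-0.002,0.03],
    [0,0,0.04],
    [0,0,0.03],
    [0,0,0.014],
    [0,0,0]
  ],
  "turn": [
    [0,0,0],
    [0,0,0],
    [0,0,0],
    [0,0,0],
    [0,0,0]
  ],
  "gripper": [-0.1,-0.1,-0.1,-0.1,-0.1],
  "squeeze": 20
}}

```text
time: 17.15
tool_pos: [0.4188, 0.1989, 0.1356]
tool_rot: [-3.137, 0.002, 1.482]
contact_force: [-0.8, 0.2, -0.3]
opening: 0.0506
```

>>> {"fn": "carry_out", "kwargs": {
  "translation": [
    [0,0,0],
    [0,0,0],
    [0,0,0],
    [0,0,0],
    [0,0,0],
    [0,0,0]
  ],
  "turn": [
    [0,0,0],
    [0,0,0],
    [0,0,0],
    [0,0,0],
    [0,0,0],
    [0,0,0]
  ],
  "gripper": [1,1,1,1,1,1]
}}

```text
time: 17.75
tool_pos: [0.4209, 0.2002, 0.1382]
tool_rot: [3.14, -0.002, 1.484]
contact_force: [1.2, 4.3, 1.5]
opening: 0.0114
```

Run:
```python
from h import *
s=robot.observe(); h=s["tool_pos"]; print(h,s["tool_rot"],s["contact_force"],s["opening"])
P=np.array([.474,.2675]); r=h[:2]-P; print(r,np.hypot(*r))
yaw=1.485; q=np.array(h[:2]); tot=1.27; n=20
for i in range(1,n+1):
    t=tot*i/n; R=np.array([[np.cos(t),np.sin(t)],[-np.sin(t),np.cos(t)]]); g=P+R@r
    d=g-q; c,s_=np.cos(yaw),np.sin(yaw)
    if i in(1,2,20): print(i,g.round(4),"tool",(c*d[0]+s_*d[1]).round(4),(s_*d[0]-c*d[1]).round(4))
    yaw-=tot/n; q=g
```

```text
[0.42094363 0.20020409 0.13818099] [ 3.13976097e+00 -2.05455612e-03  1.48353876e+00] [1.19371124 4.34211038 1.4941096 ] 0.01139927065895129
[-0.05305637 -0.06729591] 0.08569549625683141
1 [0.4168 0.2037] tool 0.0031 -0.0044
2 [0.4128 0.2075] tool 0.0031 -0.0044
20 [0.394  0.2982] tool 0.0031 -0.0044
```

Gripped, with an opening of 11.4 mm. I'll pull along the arc in constant tool-frame steps, checking forces.

>>> {"fn": "carry_out", "kwargs": {
  "translation": [
    [0.0031,-0.0044,0],
    [0.0031,-0.0044,0],
    [0.0031,-0.0044,0],
    [0.0031,-0.0044,0],
    [0.0031,-0.0044,0],
    [0.0031,-0.0044,0]
  ],
  "turn": [
    [0,0,0.0635],
    [0,0,0.0635],
    [0,0,0.0635],
    [0,0,0.0635],
    [0,0,0.0635],
    [0,0,0.0635]
  ],
  "gripper": [1,1,1,1,1,1]
}}

```text
time: 18.35
tool_pos: [0.3999, 0.2239, 0.1382]
tool_rot: [3.14, -0.001, 1.1]
contact_force: [1.8, -0.4, 1.1]
opening: 0.0112
```

>>> {"fn": "carry_out", "kwargs": {
  "translation": [
    [0.0031,-0.0044,0],
    [0.0031,-0.0044,0],
    [0.0031,-0.0044,0],
    [0.0031,-0.0044,0],
    [0.0031,-0.0044,0],
    [0.0031,-0.0044,0]
  ],
  "turn": [
    [0,0,0.0635],
    [0,0,0.0635],
    [0,0,0.0635],
    [0,0,0.0635],
    [0,0,0.0635],
    [0,0,0.0635]
  ],
  "gripper": [1,1,1,1,1,1]
}}

```text
time: 18.95
tool_pos: [0.3887, 0.254, 0.1382]
tool_rot: [3.141, 0.0, 0.719]
contact_force: [-0.7, -0.7, 4.2]
opening: 0.0111
```

>>> {"fn": "carry_out", "kwargs": {
  "translation": [
    [0.0031,-0.0044,0],
    [0.0031,-0.0044,0],
    [0.0031,-0.0044,0],
    [0.0031,-0.0044,0],
    [0.0031,-0.0044,0],
    [0.0031,-0.0044,0],
    [0,0,0]
  ],
  "turn": [
    [0,0,0.0635],
    [0,0,0.0635],
    [0,0,0.0635],
    [0,0,0.0635],
    [0,0,0.0635],
    [0,0,0.0635],
    [0,0,0]
  ],
  "gripper": [1,1,1,1,1,1,1]
}}

```text
time: 19.65
tool_pos: [0.3895, 0.2868, 0.1381]
tool_rot: [-3.141, 0.001, 0.34]
contact_force: [-4.8, 0.8, 6.4]
opening: 0.0111
```

>>> {"fn": "carry_out", "kwargs": {
  "translation": [
    [0.0031,-0.0044,0],
    [0.0031,-0.0044,0],
    [0,0,0],
    [0,0,0]
  ],
  "turn": [
    [0,0,0.0635],
    [0,0,0.0635],
    [0,0,0],
    [0,0,0]
  ],
  "gripper": [1,1,1,1]
}}

```text
time: 20.05
tool_pos: [0.3924, 0.2969, 0.1381]
tool_rot: [-3.14, 0.002, 0.214]
contact_force: [-6.2, 3.5, 5.9]
opening: 0.0112
```

>>> {"fn": "carry_out", "kwargs": {
  "translation": [
    [0.0015,-0.0045,0],
    [0,0,0],
    [0,0,0]
  ],
  "turn": [
    [0,0,0.05],
    [0,0,0],
    [0,0,0]
  ],
  "gripper": [1,1,1]
}}

```text
time: 20.35
tool_pos: [0.3935, 0.3004, 0.1381]
tool_rot: [3.14, 0.002, 0.164]
contact_force: [-4.0, -3.3, 6.0]
opening: 0.0111
```

Run:
```python
from h import *
s=robot.observe(); print(s["tool_pos"],s["tool_rot"],s["contact_force"],s["opening"])
p=read_camera("wrist"); save(p,"w8.png",s=1.5); tips(p,dict(handle=.146,door_pivot=.146))
```

```text
[0.3934603  0.30044378 0.1381108 ] [3.14032176e+00 1.62655940e-03 1.64451643e-01] [-4.03851102 -3.34952429  5.98352196] 0.01109496954574594
handle 0.91 [253.9 252.6] [0.3935 0.2991 0.146 ]
door_pivot 0.94 [380.5 316.7] [0.4743 0.2697 0.146 ]
```

View pics/w8.png

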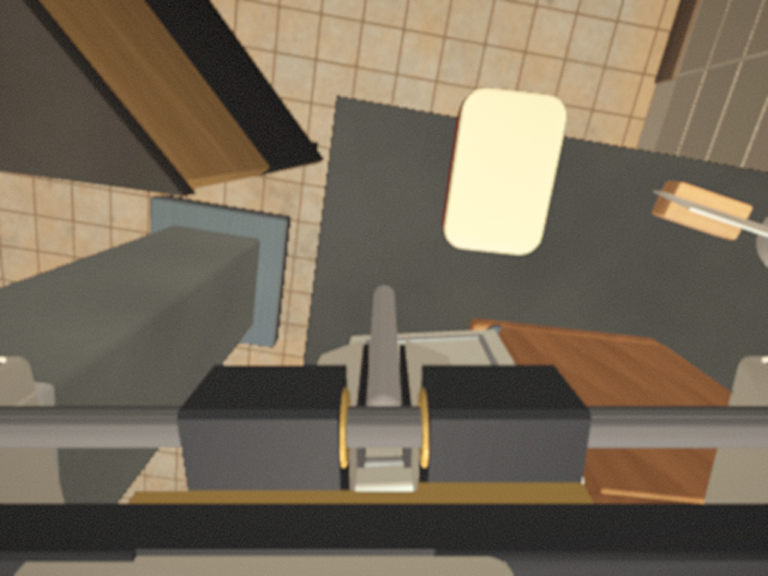

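The force along the arc has reversed, so the stop may be near. I'll push a little further to be sure.

>>> {"fn": "carry_out", "kwargs": {
  "translation": [
    [0.001,-0.002,0],
    [0,0,0],
    [0,0,0]
  ],
  "turn": [
    [0,0,0.02],
    [0,0,0],
    [0,0,0]
  ],
  "gripper": [1,1,1]
}}

```text
time: 20.8
tool_pos: [0.3935, 0.3008, 0.138]
tool_rot: [3.137, 0.004, 0.145]
contact_force: [-5.4, -10.9, 9.8]
opening: 0.0115
```

>>> {"fn": "carry_out", "kwargs": {
  "translation": [
    [0.001,-0.002,0],
    [0,0,0],
    [0,0,0]
  ],
  "turn": [
    [0,0,0.02],
    [0,0,0],
    [0,0,0]
  ],
  "gripper": [1,1,1]
}}

```text
time: 21.1
tool_pos: [0.3936, 0.3014, 0.1379]
tool_rot: [3.134, 0.006, 0.125]
contact_force: [-7.2, -18.1, 13.5]
opening: 0.0114
```

It's firmly at the stop (18 N). Open, lift clear, and check.

>>> {"fn": "carry_out", "kwargs": {
  "translation": [
    [0,0,0],
    [0,0,0],
    [0,0,0],
    [0,0,0],
    [0,0,-0.02],
    [0,0,-0.04],
    [0,0,-0.05],
    [0,0,-0.04],
    [0,0,0]
  ],
  "turn": [
    [0,0,0],
    [0,0,0],
    [0,0,0],
    [0,0,0],
    [0,0,0],
    [0,0,0],
    [0,0,0],
    [0,0,0],
    [0,0,0]
  ],
  "gripper": [0.1,0.1,0.1,0.1,0.1,0.1,0.1,0.1,0.1]
}}

```text
time: 22.0
tool_pos: [0.3978, 0.3068, 0.2935]
tool_rot: [-3.137, -0.011, 0.124]
contact_force: [0.4, 0.4, -0.8]
opening: 0.0412
```

Run:
```python
from h import *
s=robot.observe(); print(s["tool_pos"],s["contact_force"],s["opening"],s["time"])
p=read_camera("wrist"); tips(p,dict(handle=.146,door_pivot=.146)); save(p,"w9.png")
a=p["img"]; p=read_camera("top"); tips(p,dict(handle=.146,tool_grip=.09,bell=0,biscuit=0,mints=0,cup=0))
b=cv2.resize(p["img"][130:290,140:400],(780,480)); im=np.zeros((576,780,3),np.uint8)
im=np.hstack([cv2.resize(a,(400,300)),cv2.resize(p["img"][140:270,140:313],(400,300))])
cv2.imwrite("pics/fin.png",im[:,:,::-1])
```

```text
[0.39781241 0.30675087 0.29349779] [ 0.41290803  0.4357042  -0.81298784] 0.041181687873361045 22.0
handle 0.8 [244.9 190.7] [0.3902 0.2942 0.146 ]
door_pivot 0.86 [318.6 222.8] [0.474  0.2677 0.146 ]
handle 0.63 [165.7 235.3] [0.3949 0.2978 0.146 ]
tool_grip 0.57 [342.3 231.3] [ 0.4001 -0.2505  0.09  ]
tool_grip 0.53 [346.7 211.6] [ 0.4629 -0.2687  0.09  ]
tool_grip 0.5 [249.6 227.6] [0.4179 0.0443 0.09  ]
tool_grip 0.47 [306.  226.9] [ 0.4165 -0.1359  0.09  ]
biscuit 0.54 [282.6 238.3] [ 0.3867 -0.0653  0.    ]
biscuit 0.39 [177.7 208.9] [0.4964 0.2989 0.    ]
mints 0.72 [152.9 223.7] [0.4463 0.3843 0.    ]
cup 0.69 [156.3 166.1] [0.6534 0.3799 0.    ]
```

View pics/fin.png

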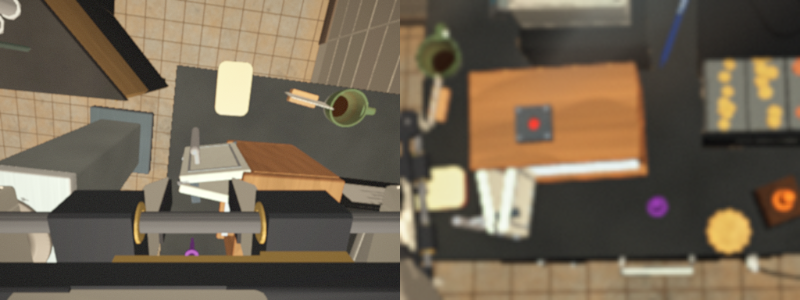

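The panels look folded, but the wrist estimate of the handle (y 0.294) differs from the held value (0.300). I'll re-measure with several shots before deciding.

Run:
```python
from h import *
for i in range(4):
    p=read_camera("wrist"); r=nets.tip_of(p,"handle")[0]; v=nets.tip_of(p,"door_pivot")[0]; print(onz(p,r["pixel"],.146),onz(p,v["pixel"],.146),r["pixel"])
print([(z,proj(p,(.3936,.3010,z))) for z in(.172,.146,.12)],[proj(p,(.3925,.296,z)) for z in(.172,.146)])
save(p,"bar.png",(200,130,330,240),5)
```

```text
[0.3944 0.2975 0.146 ] [0.4739 0.2682 0.146 ] [253.3, 188.1]
[0.3905 0.2979 0.146 ] [0.4753 0.2675 0.146 ] [249.3, 187.2]
[0.3919 0.296  0.146 ] [0.4749 0.2657 0.146 ] [250.4, 189.1]
[0.3922 0.2993 0.146 ] [0.4768 0.2683 0.146 ] [251.0, 186.1]
[(0.172, [252.3, 192.1]), (0.146, [252.6, 184.7]), (0.12, [252.8, 178.4])] [[250.5, 196.9], [250.9, 189.2]]
```

Four shots average 0.298 in y, against 0.299 seen while held at the stop. Taken with the ajar measurement, that gives a panel angle of about 1.38 rad, so the door is at its stop within the noise. The hand is clear at 0.29 m, so I'll hand in.

Run:
```python
from h import *
p=read_camera("scene"); tips(p,dict(bell=0,biscuit=0,stand_hole=.058,tool_grip=.09))
robot.hand_in(); print(robot.observe()["time"])
```

```text
bell 0.75 [346.8 291.4] [ 0.3853 -0.3663  0.    ]
biscuit 0.51 [250.  253.3] [ 0.3854 -0.0557  0.    ]
stand_hole 0.72 [280.  239.6] [ 0.4266 -0.1359  0.058 ]
tool_grip 0.73 [309.4 239.5] [ 0.4344 -0.2256  0.09  ]
tool_grip 0.62 [280.1 233.4] [ 0.4169 -0.1404  0.09  ]
tool_grip 0.62 [328. 241.] [ 0.4549 -0.2739  0.09  ]
tool_grip 0.55 [226.3 217.4] [0.4031 0.0388 0.09  ]
the job is handed in; nothing more can be done
the job is handed in; nothing more can be done
```

I opened the cupboard as asked and handed the job in, with the robot clock at about 22 s. I took the small orange pin tool from its stand and pressed the red button until it bottomed (18 N). The door sprang ajar, and I stood the tool back in its stand. Then I pulled the bar handle round to the stop, released it and lifted clear.

**Last checks**
- **Tool:** it was upright in its stand in the wrist picture, and the last scene detection agreed.
- **Door:** the last top and wrist pictures show both panels folded at the left. Resistance at the handle rose to 18 N at the stop.
- **Other things:** the bell, biscuit, tin and cup were found where they started, to within about 1–1.5 cm. The top camera missed the bell at the end, but the scene camera found it.
- **Hand:** it was clear of everything, with TCP (tool tip) at 0.29 m.

**A check that disagreed:** the first handle reading after release put the panel at about 1.33 rad. Four more readings averaged about 1.38 rad against the 1.4 rad stop. I took the difference as camera noise and did not regrip. The final enlarged crop of the bar could not be viewed, as the picture limit was reached.

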